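# Prise the press-fit lid off the refill canister

## Robot

A 6-joint arm with a two-finger parallel gripper is mounted at the origin on a cart in front of the work surface, level with it; the furniture and walls round the work are solid. World frame = base frame: x ahead of the robot, y to its left, z up, the work surface at z = 0. Lengths are in mm, angles in rad, forces in N, time in s.
With the tool pointing down it reaches from about 375 to 750 mm from the base axis. Payload 9 kg.
Tool frame: the origin (TCP) lies midway between the tips of the shut fingers; the grasp point (between the pads) lies robot.grip_depth behind it (robot.grip_depth is the distance from the TCP to the grasp point, in mm); z points along the fingers, y is the line along which they close (so a half turn about z gives the same grasp; the last joint's range is limited). The gripper opens to 85 mm and grips with 20 to 120 N. Pads are 22 mm wide; open, the fingers measure 114 mm over their backs; the gripper's body (76 mm by 85 mm) begins 54 mm behind the grasp point. The pads swing forward as they close: fully open they stand 13 mm farther back than shut.
Start: joints at [1.048, 0.104, 0.097, 1.564, 0, 1.353], TCP at [180.066, 572.375, 231.331] pointing down, gripper open.
Joint ranges: [-2.99, 2.99], [-0.84, 1.86], [-1.1, 1.16], [-1.84, 2.11], [-1.51, 1.56], [-3.14, 3.14]. Speed limits (rad/s): [2.22, 2.22, 2.57, 3.14, 3.14, 3.14].

## Interface

Orientations are given as a unit quaternion [w, x, y, z].
In Python, from cell import robot gives the robot as it stands.
- The arm moves only by the tool move_arm, never from a script. Its argument "moves" is a list of rows, each an object with "travel": the shift along the tool's x, y, z in m, a list of three; "dr": the turn, a rotation vector about the tool's x, y, z in rad, a list of three; "grip": the gripper's target within -1 to 1 (fully open at 1, half-way at 0, shut at -1). A call has 1 to 8 rows; each row is the pose to reach, as a shift and turn from the pose commanded when the call began, along the tool's axes at that moment; what a row does not reach only later rows make up. A row lasts 1/8 s, in which the tool goes at most 62.5 mm and 10.7 degrees, less where a joint would pass 70% of its speed; a pose out of reach is approached as far as the arm can. A call with a gripper value outside its range is refused whole. The fingers move at their own pace and stop on an object; "grip_force" is the grip in N (left out, the last holds). Time passes only in rows, so rows that repeat a pose let the fingers close. It gives the time, the measured TCP pose, the force, the opening and the grip force at its end, in the units of the state.
- robot.get_state(): the state, without advancing time (a new reading comes with each control period).
- robot.snapshot(name): name is "scene" or "top" or "wrist"; returns a dict with "frame" (420x560x3 uint8, blue, green, red), "vertical_fov" (degrees; the focal length in pixels is half the picture's height over the tangent of half this angle, whatever the lens; pixels are square), "cx", "cy" (the principal point, pixels), "pose" (4x4, takes a point from camera to world coordinates). Camera axes: x right, y up, looking along -z (the intrinsics and any distortion apply to the point x, -y, -z); pixel columns grow to the right and rows downward; lengths in mm; the calibration is good to about 2 mm. A picture is of the moment at which its call begins. There is no depth.
- robot.finish_job(): hands the job in; it is judged then, once.
The state is a dict: "time_s": time; "joint_pos": joint angles; "joint_velocities": joint speeds; "tau": joint torques, N m; "position": TCP position; "tool_rot": TCP orientation; "wrist_force": force on the tool from outside, world axes, zero at the start; "wrist_torque": the same for the moment, N m; "gripper_width": opening from 0.0 (shut) to 1.0 (fully open); "grip_force": force on a finger pad.
Only numpy, scipy, OpenCV 4.12 (cv2) and the standard library are available. Lean on these libraries where they do the work, as an engineer would, in place of code of your own. Each camera call takes 0.05 s, during which the arm holds its last target. There are 200 camera calls.

## Task

Open the canister of sweets that leans on the wooden riser: with the double-ended wedge bar, prise up its press-fit lid evenly from its left and right sides in turn, a few millimetres at a time, so that the lid never cocks and bends its rim. When both sides are free, lay the bar flat on the white plinth, then lift the lid off and lay it right side up on the plinth, clear of the riser and of the bar. Leave the other goods where they stand.

Things in the scene. Friction and masses are not known exactly. Their poses are not given: they have to be found in the camera images.
- plinth: White display plinth, fixed on the table: the counter on which all the task's things stand. 470 mm (x) by 830 mm (y); its flat top is 175 mm above the table. Origin under its centre, on the table. The stock round it and on the table is scenery. A point 305 mm to the left (+y) of its centre and 25 mm behind it (+x) has free room round it for the lid.
- riser: Wooden riser, fixed on the plinth, about 160 mm wide, that carries the canister leaning 25 degrees to its front. Origin on the plinth's top straight below the canister's origin; x to its back (away from the robot), y to its left, z up. With the canister it reaches 70 mm in front of and 95 mm behind its origin.
- canister: Squat round aluminium canister, 144 mm across, 50 mm tall, fixed on the riser. Origin: on its axis in the plane of its flat top shoulder, 92 mm over the plinth. z: along its axis out of the mouth, 25 degrees from vertical, leaning to the riser's -x (the robot's side); x: up the slope of the shoulder to the back; y: level, to the left as the robot sees it.
- lid: Steel lid, 128 mm across, 0.1 kg. Origin: on its axis in the plane of its flange's underside (64 mm radius); z out of the top. When shut the origin is at z = 4 mm in the canister's frame. Below the flange a tapered plug (41 mm radius, 38 at its foot, 16 mm deep) sits in the neck. Cocked over 2.5 degrees (5.5 mm between left and right) in the neck, its rim bends. Lying flat, its origin is 16 mm up.
- lid_left (a point): Point on the lid's lower flange edge on its left (lid frame x 0, y +64 mm, z 0).
- lid_right (a point): Point on the lid's lower flange edge on its right (lid frame x 0, y -64 mm, z 0).
- opener: Double-ended wedge bar of polished steel with a black grip round its middle, 0.12 kg, lying on the plinth. Origin: centre of its flat underside; y along the bar, z up. 120 mm long and 22 mm wide; each end is a wedge with a flat underside, 1.6 mm thick at its edge (y = +-60 mm), rising 26 degrees to 13.3 mm at y = +-36 mm. The grip is 24 mm wide (x), 50 mm long (y) and 22 mm high.
- choc_bar: Wrapped chocolate bar, 38 x 115 x 17 mm, lying on the plinth: leave it. Origin under its centre, y along it. It and the wedge bar change places between starts.
- tub: Small round tub of sweets with a screw lid, 62 mm across, 85 mm tall, behind the work: leave it. Origin under its centre.
- mint_tin: Round flat mint tin, 67 mm across, 23 mm tall, behind the work on the left: leave it. Origin under its centre.
- sweet_carton: Small carton, 62 x 62 x 50 mm, behind the work on the right: leave it. Origin under its centre.
- seam_left (a point): Point on the canister's shoulder below the left edge of the shut lid (canister frame x 0, y +64 mm, z 0). The shoulder is a flat ledge of 72 mm radius, so it stands out 8 mm beyond the lid: the bar's flat underside can slide in along it. The seam between shoulder and lid flange is 4 mm high when shut; inside it the neck, 45 mm in radius and 4 mm high, stops the bar.
- seam_right (a point): The same on the right (canister frame x 0, y -64 mm, z 0). Spring clips inside the neck, a strong pair left and right, grip the lid's plug by friction: 20 to 30 N in all. The lid stays where it is pushed; raising one side leaves the other about where it was. As its taper comes out the grip fades; raised 5 mm or more on both sides it is loose.
- lid_left_rim (a point): Top of the lid's raised rim at its left (lid frame x 0, y +60 mm, z +15 mm). The rim runs all round, 8 mm thick (56 to 64 mm radius), from the flat pan inside it (3 mm above the lid's origin) to 15 mm: it can be pinched with one finger inside, one outside.

How it is judged (in metres and radians):
On the way, in this order (a step that is already met when the one before it is completed fails the run):
1. one side of the lid is raised at least 1.5 mm, by the wedge bar (contact force between opener and lid above 0.3 N and z of any of lid_left, lid_right in the frame of canister above 0.0055 m), for 0.1 s.
2. both sides of the lid are raised at least 4 mm, before fingers take hold of it (contact force between the fingers and lid below 0.1 N and z of each of lid_left, lid_right in the frame of canister above 0.008 m), for 0.1 s.
At the end, for the whole second after the job is handed in: The lid lies flat and right side up on the plinth (its origin 13 to 20 mm above the plinth, tilt under 4.5 degrees), at rest, its centre more than 135 mm from the canister's mouth, touching neither riser nor bar; the wedge bar lies flat on its underside on the plinth, at rest (height (world z) of lid between 0.188 and 0.195 m and angle between lid's own z axis and vertical below 0.08 rad and linear speed of each of lid, opener below 0.02 m/s and horizontal distance between lid and canister above 0.135 m and height (world z) of opener between 0.172 and 0.18 m and angle between opener's own z axis and vertical below 0.1 rad and contact force between lid and opener below 0.05 N and contact force between lid and riser below 0.05 N).
It fails at once if the lid is cocked more than 2.6 degrees, left against right, while still in the neck (its centre raised less than 4 mm) (angle between the z axis of lid and the y axis of canister, either way round below 1.5258 rad and z of lid in the frame of canister below 0.008 m and distance between lid and canister below 0.02 m).
It fails at once if another of the goods is shifted more than 20 mm (distance of any of choc_bar, tub, mint_tin, sweet_carton from where it was at the start of the episode above 0.02 m).
It also fails if it takes over 72 s, if anything falls off the work surface, if the arm or the gripper's body presses on something with over 40 N, if the wrist force passes 120 N, or if a joint passes its speed limit or range.

## Working session

There is one attempt and no reset: what is moved stays moved. The work goes in short steps, Python scripts to look and compute and a tool call to move; the robot and the scene stay as the last step left them, time stands still between calls to the robot, and variables do not carry over. Pictures are saved under pics/ and viewed, at most 12 in all, crops included, and the job is handed in when it is done.

Besides the shell and the picture viewer there is one more tool, called as name(argument=value, ...) on one line, values as JSON. move_arm: Moves the arm, as the interface text tells. Its arguments: {"type":"object","properties":{"moves":{"type":"array"},"grip_force":{"type":"number"}},"required":["moves"]}

```bash
ls; mkdir -p pics
python3 - <<'E'
from cell import robot
import cv2,numpy as np
print(robot.grip_depth, robot.get_state())
for n in("scene","top"):
    s=robot.snapshot(n); cv2.imwrite(f"pics/{n}0.png",s["frame"]); np.savez(f"pics/{n}0.npz",**s)
    print(n,s["vertical_fov"],s["cx"],s["cy"],np.round(s["pose"],3).tolist(),[k for k in s])
E
```

```text
pics
18.700000000000003 {'time_s': 0.0, 'joint_pos': array([1.04832193e+00, 1.04679614e-01, 9.64484920e-02, 1.56390840e+00,
       1.58102214e-05, 1.35307911e+00]), 'joint_velocities': array([-0.00184109, -0.00104596, -0.00035858,  0.00051403,  0.001273  ,
       -0.00011535]), 'tau': array([ 2.10792055e-04, -5.56930518e+01,  5.03648436e+01,  1.70542987e-02,
       -2.93349312e-04, -3.17194053e-05]), 'position': array([179.85815161, 572.04949904, 230.5224241 ]), 'tool_rot': array([-2.50290166e-04,  1.51789561e-01,  9.88412605e-01, -6.23266862e-04]), 'wrist_force': array([ 0.70157821, -0.43513283, -0.46345435]), 'wrist_torque': array([ 0.00496857, -0.02056041, -0.02182119]), 'grip_force': 0.0, 'gripper_width': 0.9994070076307254}
scene 46.46665853895006 278.8469453852861 211.4471776722502 [[0.819, 0.43, -0.381, 118.537], [-0.574, 0.634, -0.518, -531.629], [0.019, 0.643, 0.766, 1047.51], [0.0, 0.0, 0.0, 1.0]] ['frame', 'vertical_fov', 'cx', 'cy', 'pose']
top 53.41353927603586 284.4940544002598 206.2882544211912 [[0.024, 0.997, -0.075, 453.198], [-1.0, 0.025, 0.004, 66.85], [0.006, 0.075, 0.997, 1157.96], [0.0, 0.0, 0.0, 1.0]] ['frame', 'vertical_fov', 'cx', 'cy', 'pose']
```

View pics/top0.png

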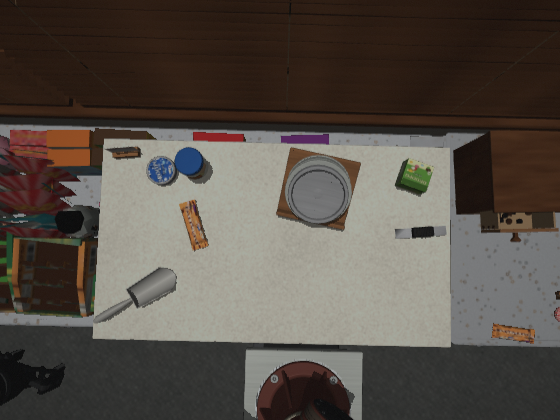

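View pics/scene0.png

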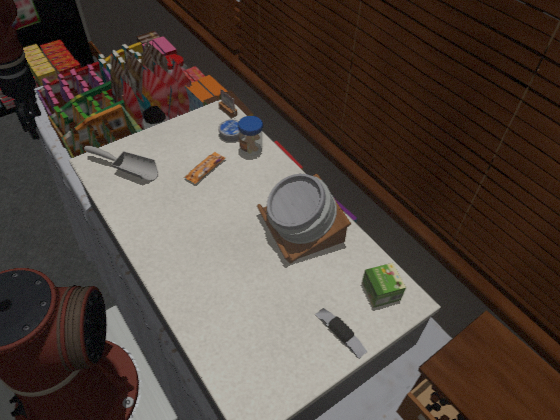

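The top view shows the plinth with the canister on its riser at about (318,190) and the wedge bar at right (420,232). The chocolate bar is at left (193,225), the tub and mint tin at (190,162) and (160,170), and the carton at (414,175). The scene view agrees: lid at (300,205), bar at (341,330).

```bash
cat > h.py <<'E'
import cv2,numpy as np
from scipy.spatial.transform import Rotation as R
def ray(s,uv):
    uv=np.atleast_2d(np.float64(uv)); f=210/np.tan(np.radians(float(s["vertical_fov"]))/2)
    d=np.c_[(uv[:,0]-s["cx"])/f,-(uv[:,1]-s["cy"])/f,-np.ones(len(uv))]@s["pose"][:3,:3].T
    return s["pose"][:3,3],d
def onz(s,uv,z):
    o,d=ray(s,uv); return o+d*((z-o[2])/d[:,2])[:,None]
def proj(s,P):
    f=210/np.tan(np.radians(float(s["vertical_fov"]))/2)
    q=(np.atleast_2d(P)-s["pose"][:3,3])@s["pose"][:3,:3]
    return np.c_[s["cx"]-f*q[:,0]/q[:,2],s["cy"]+f*q[:,1]/q[:,2]]
E
python3 - <<'E'
from h import *
t=dict(np.load("pics/top0.npz")); c=dict(np.load("pics/scene0.npz"))
for n,s in(("top",t),("scene",c)):
    im=s["frame"]; hsv=cv2.cvtColor(im,cv2.COLOR_BGR2HSV)
    w=((hsv[...,1]<70)&(hsv[...,2]>140)).astype(np.uint8)
    w=cv2.morphologyEx(w,cv2.MORPH_OPEN,np.ones((3,3)))
    k=max(cv2.findContours(w,0,2)[0],key=cv2.contourArea)
    a=cv2.approxPolyDP(cv2.convexHull(k),6,True)[:,0]
    print(n,"plinth",a.tolist(),np.round(onz(s,a,175)).tolist())
    # bar grip: dark on plinth
    roi=(385,215,70,40) if n=="top" else (310,295,70,75)
    x,y,ww,h=roi; g=im[y:y+h,x:x+ww].max(2)
    m=(g<60).astype(np.uint8); k=max(cv2.findContours(m,0,2)[0],key=cv2.contourArea)
    r=cv2.minAreaRect(k); ctr=np.array(r[0])+[x,y]; print("grip",r,ctr,onz(s,ctr,190).round(1))
crops=[(t,268,140,100,100),(t,380,195,100,75),(c,250,165,110,110),(c,300,295,80,75)]
cv=np.zeros((600,800,3),np.uint8)
A=cv2.resize(t["frame"][140:240,270:370],(400,400),interpolation=3)
B=cv2.resize(c["frame"][165:265,255:355],(400,400),interpolation=3)
cv[:400,:400]=A;cv[:400,400:]=B
cv[400:,:400]=cv2.resize(t["frame"][215:250,385:455],(400,200),interpolation=3)
cv[400:,400:]=cv2.resize(c["frame"][303:363,305:375],(400,200),interpolation=3)
cv2.imwrite("pics/c1.png",cv)
E
```

```text
top plinth [[104, 139], [274, 136], [449, 148], [450, 346], [93, 338]] [[678.0, 497.0, 175.0], [696.0, 92.0, 175.0], [677.0, -327.0, 175.0], [214.0, -327.0, 175.0], [213.0, 496.0, 175.0]]
grip ((37.5, 17.0), (10.0, 21.0), 90.0) [422.5 232. ] [[ 474.6 -258.8  190. ]]
scene plinth [[38, 101], [217, 101], [273, 142], [438, 308], [285, 419], [227, 419], [37, 123]] [[222.0, 776.0, 175.0], [643.0, 496.0, 175.0], [677.0, 264.0, 175.0], [672.0, -329.0, 175.0], [294.0, -328.0, 175.0], [212.0, -272.0, 175.0], [190.0, 683.0, 175.0]]
grip ((30.500003814697266, 34.5), (25.455841064453125, 14.142135620117188), 45.0) [340.50000381 329.5       ] [[ 473.6 -258.2  190. ]]
```

View pics/c1.png

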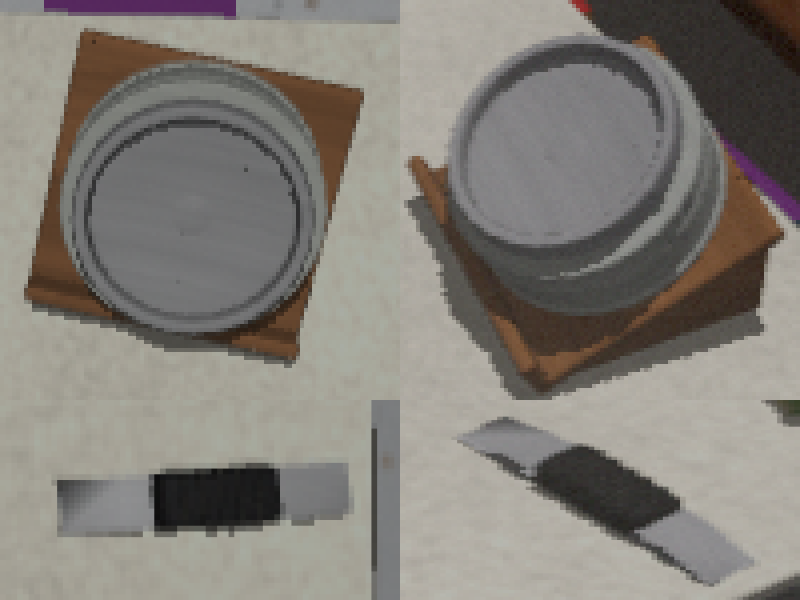

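Crop: the riser is yawed about 11° clockwise, with its back corners at full-image (290.5,147.5) and (360.5,163). The bar ends are at (395,234) and (446,231), and its grip centre is at (423,232).

```bash
cat >> h.py <<'E'
def yawc(v): return np.degrees(np.arctan2(-v[0],v[1]))
def Rcan(psi): return R.from_euler('ZY',[psi,-25],degrees=True)
def toolR(psi,tilt=0): # tool x = body y, tool y = body x, tool z = -body z
    B=R.from_euler('ZY',[psi,-tilt],degrees=True).as_matrix()
    return R.from_matrix(np.c_[B[:,1],B[:,0],-B[:,2]])
def cur(st):
    q=st["tool_rot"]; return st["position"],R.from_quat([q[1],q[2],q[3],q[0]])
def delta(st,P,Rt):
    p,r=cur(st); dr=(r.inv()*Rt).as_rotvec()
    print("travel",np.round(r.inv().apply(np.array(P)-p)/1000,4).tolist(),"dr",np.round(dr,4).tolist(),"deg",np.degrees(np.linalg.norm(dr)).round(1))
E
python3 - <<'E'
from h import *
from cell import robot
t=dict(np.load("pics/top0.npz")); c=dict(np.load("pics/scene0.npz"))
e=onz(t,[[395,233.9],[445.9,230.9]],181); print("bar",e.round(1).tolist(),yawc(e[0]-e[1]))
for z in (240,):
  b=onz(t,[[290.5,147.5],[360.5,163]],z); print("back",b.round(1).tolist(),yawc(b[0]-b[1]),np.linalg.norm(b[0]-b[1]))
f=onz(t,[[276.75,214.5],[344,230]],190); print("front",f.round(1).tolist(),yawc(f[0]-f[1]),np.linalg.norm(f[0]-f[1]))
w=robot.snapshot("wrist"); st=robot.get_state(); p,r=cur(st)
print("wristcam in tool",w["vertical_fov"],r.inv().apply(w["pose"][:3,3]-p).round(1),(r.inv().as_matrix()@w["pose"][:3,:3]).round(2).tolist())
delta(st,[400,40,520],toolR(-11,25))
E
```

```text
bar [[468.7, -197.3, 181.0], [478.7, -316.7, 181.0]] 4.7450759332898915
back [[654.4, 52.7, 240.0], [623.4, -103.8, 240.0]] -11.193623384747946 159.58621776321823
front [[506.9, 80.2, 190.0], [474.8, -76.5, 190.0]] -11.58936275969264 159.98310399523308
wristcam in tool 71.41371549604452 [  76.8   -0.7 -142.2] [[-0.0, 0.96, 0.3], [1.0, -0.0, 0.0], [0.0, 0.3, -0.96]]
travel [-0.3696, -0.4418, -0.2889] dr [-0.3566, -0.3171, 1.4332] deg 86.5
```

Run:
```python
from h import *
from cell import robot
t=dict(np.load("pics/top0.npz"))
st=robot.get_state(); B=Rcan(-11.4).as_matrix()
L=onz(t,[[318.75,194.5]],284)[0]; O=L-19*B[:,2]; print("lidtop",L.round(1),"origin",O.round(1))
delta(st,O+139*B[:,2],toolR(-11.4,25))
```

```text
lidtop [546.   -8.4 284. ] origin [553.9 -10.  266.8]
travel [-0.4729, -0.4494, -0.1617] dr [-0.3558, -0.3186, 1.44] deg 86.9
```

move_arm(moves=[{"travel":[0,0,-0.06],"dr":[0,0,0],"grip":1},{"travel":[-0.05,-0.05,-0.12],"dr":[-0.05,-0.04,0.2],"grip":1},{"travel":[-0.095,-0.09,-0.16],"dr":[-0.1,-0.09,0.4],"grip":1},{"travel":[-0.14,-0.134,-0.19],"dr":[-0.14,-0.12,0.56],"grip":1},{"travel":[-0.18,-0.174,-0.19],"dr":[-0.18,-0.16,0.74],"grip":1},{"travel":[-0.22,-0.214,-0.18],"dr":[-0.22,-0.2,0.92],"grip":1},{"travel":[-0.26,-0.254,-0.18],"dr":[-0.27,-0.24,1.1],"grip":1},{"travel":[-0.3,-0.294,-0.17],"dr":[-0.31,-0.28,1.26],"grip":1}])

```text
time_s: 1.15
position: [369.7, 217.1, 404.2]
tool_rot: [0.15, 0.694, 0.693, 0.122]
wrist_force: [1.7, 0.5, 0.1]
gripper_width: 0.999
grip_force: 0.0
```

Run:
```python
from h import *
from cell import robot
st=robot.get_state(); B=Rcan(-11.4).as_matrix(); O=np.array([553.9,-10,266.8])
print(st["joint_pos"].round(2))
delta(st,O+139*B[:,2],toolR(-11.4,25))
```

```text
[ 0.34 -0.7  -0.29  1.63 -0.16  1.89]
travel [-0.2137, 0.1117, 0.0666] dr [-0.0451, -0.0418, 0.1887] deg 11.4
```

move_arm(moves=[{"travel":[-0.053,0.028,0.01],"dr":[-0.02,-0.02,0.1],"grip":1},{"travel":[-0.107,0.056,0.02],"dr":[-0.045,-0.042,0.189],"grip":1},{"travel":[-0.16,0.084,0.045],"dr":[-0.045,-0.042,0.189],"grip":1},{"travel":[-0.2137,0.1117,0.0666],"dr":[-0.045,-0.042,0.189],"grip":1},{"travel":[-0.2137,0.1117,0.0666],"dr":[-0.045,-0.042,0.189],"grip":1}])

```text
time_s: 1.78
position: [497.5, 0.3, 389.9]
tool_rot: [0.166, 0.756, 0.619, 0.134]
wrist_force: [-0.0, 0.8, -0.1]
gripper_width: 0.996
grip_force: 0.0
```

Run:
```python
from h import *
from cell import robot
w=robot.snapshot("wrist"); cv2.imwrite("pics/w1.png",w["frame"]); np.savez("pics/w1.npz",**w)
st=robot.get_state(); print(st["position"],st["joint_pos"].round(2))
B=Rcan(-11.4).as_matrix(); O=np.array([553.9,-10,266.8])
for z,r in((0,72),(4,64),(19,64),(19,56)):
    a=np.radians(np.arange(0,360,90)); P=O+(B@np.c_[r*np.cos(a),r*np.sin(a),z+0*a].T).T
    print(z,r,proj(w,P).round(1).tolist())
```

```text
[497.06362931   1.77924416 390.67675627] [-0.28 -0.67 -0.32  1.49  0.03  1.49]
0 72 [[353.4, 195.2], [280.4, 118.6], [207.3, 194.8], [280.0, 260.7]]
4 64 [[346.1, 196.2], [280.4, 127.9], [214.5, 195.9], [280.0, 255.6]]
19 64 [[349.6, 200.5], [280.4, 128.6], [211.0, 200.1], [280.0, 262.5]]
19 56 [[340.9, 200.5], [280.4, 138.2], [219.6, 200.2], [280.1, 255.2]]
```

View pics/w1.png

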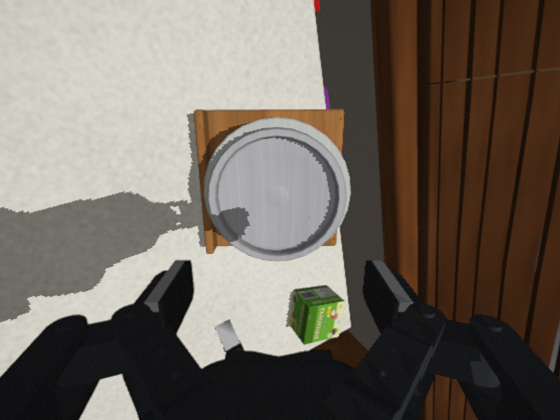

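Wrist view: the canister is centred near (278,190), with its shoulder at left 205, right 351 and top 118. The riser edges run parallel to the image axes, so the yaw is about right. I'll refine the centre from the silhouette.

Run:
```python
from h import *
w=dict(np.load("pics/w1.npz")); im=w["frame"]; hsv=cv2.cvtColor(im,cv2.COLOR_BGR2HSV)
br=((hsv[...,1]>100)&(hsv[...,0]<25)).astype(np.uint8)
for row in (150,160,170,180,190,200):
    xs=np.where(br[row,195:365])[0]+195; l=xs[xs<270]; r=xs[xs>290]
    print(row,l.min() if len(l) else None,l.max() if len(l) else None,r.min() if len(r) else None,r.max() if len(r) else None)
for col in (270,280,290): 
    ys=np.where(br[100:140,col])[0]+100; print(col,ys.min(),ys.max())
# riser edges in wrist: top edge and right edge lines
ys=[(c,np.where(br[100:125,c])[0].min()+100) for c in range(212,338,3)]; print("top slope",np.polyfit(*np.array(ys).T,1))
# intersect shoulder-plane rays
B=Rcan(-11.4).as_matrix(); O=np.array([553.9,-10,266.8])
def plane(uv,z):
    o,d=ray(w,uv); n=B[:,2]; k=((O+z*n-o)@n)/(d@n); return (o+d*k[:,None]-O)@B
g=cv2.cvtColor(im,cv2.COLOR_BGR2GRAY)
print(g[185,195:225].tolist()); print(g[185,335:362].tolist()); print(g[105:150,280].tolist())
print(g[245:268,280].tolist())
```

```text
150 197 213 340 342
160 198 208 None None
170 199 205 None None
180 200 203 None None
190 201 203 None None
200 202 204 None None
270 110 117
280 110 116
290 110 118
top slope [-3.26823866e-03  1.10870054e+02]
[109, 110, 111, 112, 101, 73, 56, 57, 64, 81, 96, 100, 96, 104, 145, 172, 171, 169, 169, 167, 159, 139, 124, 134, 160, 172, 172, 172, 171, 171]
[72, 64, 74, 117, 159, 172, 173, 172, 171, 162, 165, 185, 187, 188, 168, 103, 61, 57, 60, 58, 58, 60, 60, 58, 58, 58, 60]
[207, 208, 211, 212, 156, 114, 115, 121, 122, 122, 120, 121, 132, 162, 183, 186, 185, 185, 185, 185, 186, 185, 139, 118, 145, 165, 168, 168, 169, 169, 159, 103, 79, 134, 166, 171, 170, 170, 169, 169, 169, 168, 169, 169, 168]
[167, 167, 165, 154, 144, 103, 82, 88, 92, 108, 128, 160, 164, 163, 162, 161, 211, 218, 218, 218, 216, 216, 215]
```

Run:
```python
from h import *
from cell import robot
st=robot.get_state()
delta(st,[473.9,-258,262],toolR(4.7,0))
```

```text
travel [-0.259, -0.0281, 0.1292] dr [0.4277, 0.0621, -0.2753] deg 29.4
```

move_arm(moves=[{"travel":[-0.06,-0.02,0],"dr":[0.1,0.01,-0.06],"grip":1},{"travel":[-0.12,-0.03,0.01],"dr":[0.2,0.03,-0.12],"grip":1},{"travel":[-0.17,-0.03,0.035],"dr":[0.3,0.04,-0.19],"grip":1},{"travel":[-0.22,-0.03,0.07],"dr":[0.4277,0.0621,-0.2753],"grip":1},{"travel":[-0.25,-0.028,0.1],"dr":[0.4277,0.0621,-0.2753],"grip":1},{"travel":[-0.259,-0.0281,0.1292],"dr":[0.4277,0.0621,-0.2753],"grip":1},{"travel":[-0.259,-0.0281,0.1292],"dr":[0.4277,0.0621,-0.2753],"grip":1},{"travel":[-0.259,-0.0281,0.1292],"dr":[0.4277,0.0621,-0.2753],"grip":1}])

```text
time_s: 2.82
position: [475.4, -254.7, 265.3]
tool_rot: [0.002, 0.675, 0.737, 0.001]
wrist_force: [0.4, -0.2, 0.2]
gripper_width: 0.998
grip_force: 0.0
```

Run:
```python
from h import *
from cell import robot
w=robot.snapshot("wrist"); cv2.imwrite("pics/w2.png",w["frame"])
st=robot.get_state(); print(st["position"],st["joint_pos"].round(2))
g=cv2.cvtColor(w["frame"],cv2.COLOR_BGR2GRAY)
B=R.from_euler('Z',4.7,degrees=True).as_matrix(); O=np.array([473.9,-258,175])
print(proj(w,O+np.array([[0,60,1.6],[0,-60,1.6],[12,25,22],[-12,25,22],[11,60,1],[-11,60,1]])@B.T).round(1).tolist())
delta(st,[473.9,-258,177],toolR(4.7,0))
```

```text
[ 475.4938081  -254.94404752  265.66637974] [-0.74 -0.08 -0.02  1.62  0.    0.75]
[[277.7, 141.7], [277.0, 278.4], [293.6, 192.2], [261.3, 192.1], [291.9, 141.7], [263.5, 141.6]]
travel [-0.0027, -0.0022, 0.0887] dr [0.004, 0.0027, 0.0056] deg 0.4
```

View pics/w2.png

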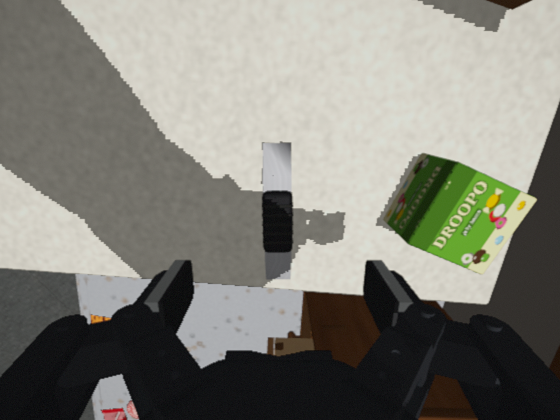

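Wrist view: the bar is upright in the image, with its end at (277,142), its grip top at row 191 and its centre column at 277. That matches my prediction to about 1 mm, and the carton is clear of the fingers. Descending to grasp.

move_arm(moves=[{"travel":[-0.002,-0.002,0.04],"dr":[0.004,0.003,0.006],"grip":1},{"travel":[-0.0027,-0.0022,0.075],"dr":[0.004,0.003,0.006],"grip":0.6},{"travel":[-0.0027,-0.0022,0.0885],"dr":[0.004,0.003,0.006],"grip":0.2},{"travel":[-0.0027,-0.0022,0.0885],"dr":[0.004,0.003,0.006],"grip":0},{"travel":[-0.0027,-0.0022,0.0885],"dr":[0.004,0.003,0.006],"grip":-0.5},{"travel":[-0.0027,-0.0022,0.0885],"dr":[0.004,0.003,0.006],"grip":-1},{"travel":[-0.0027,-0.0022,0.0885],"dr":[0.004,0.003,0.006],"grip":-1},{"travel":[-0.0027,-0.0022,0.0885],"dr":[0.004,0.003,0.006],"grip":-1}], grip_force=100)

```text
time_s: 3.88
position: [474.2, -259.4, 177.5]
tool_rot: [0.0, 0.678, 0.735, 0.0]
wrist_force: [-0.7, 1.8, 7.5]
gripper_width: 0.256
grip_force: 99.7
```

move_arm(moves=[{"travel":[0,0,0],"dr":[0,0,0],"grip":-1},{"travel":[0,0,0],"dr":[0,0,0],"grip":-1}])

```text
time_s: 4.12
position: [474.2, -259.4, 177.5]
tool_rot: [0.0, 0.678, 0.735, 0.0]
wrist_force: [-0.4, 1.4, 7.8]
gripper_width: 0.256
grip_force: 99.7
```

```bash
cat >> h.py <<'E'
PSI=-11.4; B=Rcan(PSI).as_matrix(); OC=np.array([553.9,-10,266.8])+B@[-3,1,0]
def tcp(yc,zu,x=0): return OC+B@np.array([x,yc-1.4,zu+2.5]) # bar centre y, underside z in canister frame
def where(st):
    p,r=cur(st); q=(p-OC)@B; f=st["wrist_force"]@B
    print("bar x %.1f yc %.1f under %.1f"%(q[0],q[1]+1.4,q[2]-2.5),"F_can",f.round(1),"roterr deg",np.degrees((r.inv()*toolR(PSI,25)).as_rotvec()).round(2),"grip",round(st["gripper_width"],3),"t",round(st["time_s"],2))
E
python3 - <<'E'
from h import *
from cell import robot
st=robot.get_state(); print(tcp(-155,30)); delta(st,tcp(-155,30),toolR(PSI,25))
E
```

```text
[ 507.05465086 -159.08188332  294.98714829]
travel [0.0973, 0.0409, -0.1174] dr [-0.4327, -0.0609, 0.2748] deg 29.6
```

move_arm(moves=[{"travel":[0,0,-0.04],"dr":[0,0,0],"grip":-1},{"travel":[0,0,-0.09],"dr":[-0.08,-0.01,0.05],"grip":-1},{"travel":[0.02,0.01,-0.125],"dr":[-0.2,-0.03,0.13],"grip":-1},{"travel":[0.05,0.03,-0.125],"dr":[-0.32,-0.045,0.2],"grip":-1},{"travel":[0.08,0.04,-0.12],"dr":[-0.4327,-0.061,0.2748],"grip":-1},{"travel":[0.0973,0.0409,-0.1174],"dr":[-0.4327,-0.061,0.2748],"grip":-1},{"travel":[0.0973,0.0409,-0.1174],"dr":[-0.4327,-0.061,0.2748],"grip":-1},{"travel":[0.0973,0.0409,-0.1174],"dr":[-0.4327,-0.061,0.2748],"grip":-1}])

```text
time_s: 5.12
position: [507.0, -159.8, 293.6]
tool_rot: [0.166, 0.756, 0.619, 0.136]
wrist_force: [0.6, -0.6, -1.0]
gripper_width: 0.252
grip_force: 98.6
```

Run:
```python
from h import *
from cell import robot
ims=[robot.snapshot(n) for n in("wrist","scene","top")]; st=robot.get_state(); where(st)
cv=np.zeros((420,800,3),np.uint8)
cv[:300,:400]=cv2.resize(ims[0]["frame"][60:360,80:480],(400,300))
cv[:,400:]=cv2.resize(ims[1]["frame"][150:360,220:420],(400,420),interpolation=3)
cv2.imwrite("pics/c2.png",cv); np.savez("pics/w3.npz",**ims[0])
P=OC+np.array([[0,-64,4],[0,-72,0],[0,-95,30],[11,-95,30],[-11,-95,30]])@B.T
print(proj(ims[0],P).round(1).tolist())
delta(st,tcp(-137,10),toolR(PSI,25))
```

```text
bar x -1.1 yc -155.7 under 28.0 F_can [-1.   0.1 -0.5] roterr deg [-0.23 -0.06 -0.07] grip 0.257 t 5.28
[[281.4, 81.8], [281.3, 98.1], [281.5, 145.1], [304.2, 145.1], [258.7, 145.1]]
travel [0.0187, 0.0011, 0.018] dr [-0.004, -0.001, -0.0012] deg 0.2
```

View pics/c2.png

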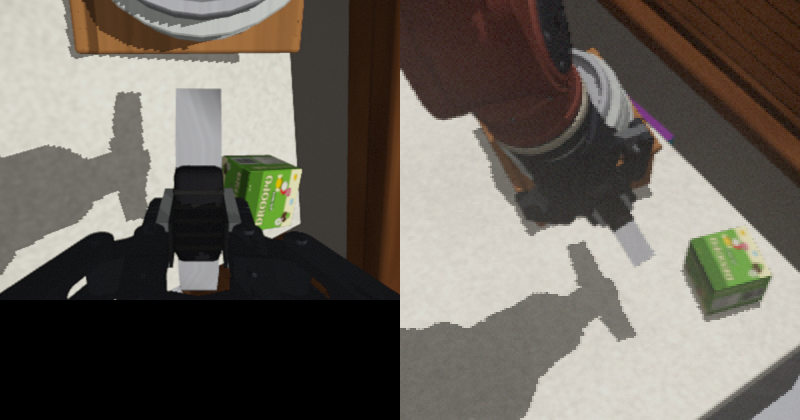

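Wrist crop: the bar is straight along canister y, with its tip at full-frame (278,149) and the shoulder edge at row 98 as predicted. The tip sits about 1.2 mm further right than assumed. Approaching the shoulder.

move_arm(moves=[{"travel":[0.006,0.001,0.012],"dr":[-0.004,-0.001,-0.001],"grip":-1},{"travel":[0.018,0.001,0.02],"dr":[-0.004,-0.001,-0.001],"grip":-1},{"travel":[0.028,0.001,0.023],"dr":[-0.004,-0.001,-0.001],"grip":-1},{"travel":[0.028,0.001,0.024],"dr":[-0.004,-0.001,-0.001],"grip":-1},{"travel":[0.028,0.001,0.025],"dr":[-0.004,-0.001,-0.001],"grip":-1},{"travel":[0.028,0.001,0.025],"dr":[-0.004,-0.001,-0.001],"grip":-1}])

```text
time_s: 6.02
position: [523.3, -133.8, 270.6]
tool_rot: [0.168, 0.755, 0.618, 0.137]
wrist_force: [-0.2, -0.1, -0.9]
gripper_width: 0.259
grip_force: 98.6
```

Run:
```python
from h import *
from cell import robot
where(robot.get_state())
```

```text
bar x -0.4 yc -127.0 under 3.3 F_can [-0.6 -0.2 -0.7] roterr deg [0.08 0.   0.  ] grip 0.259 t 6.03
```

move_arm(moves=[{"travel":[0,0,0.001],"dr":[0,0,0],"grip":-1},{"travel":[0,0,0.002],"dr":[0,0,0],"grip":-1},{"travel":[0,0,0.0025],"dr":[0,0,0],"grip":-1},{"travel":[0,0,0.0025],"dr":[0,0,0],"grip":-1}])

```text
time_s: 6.52
position: [524.3, -133.9, 268.4]
tool_rot: [0.168, 0.755, 0.618, 0.138]
wrist_force: [-2.2, -0.4, 1.4]
gripper_width: 0.255
grip_force: 99.0
```

Run:
```python
from h import *
from cell import robot
where(robot.get_state())
```

```text
bar x -0.4 yc -126.9 under 0.9 F_can [-1.3 -0.8  2.2] roterr deg [0.09 0.   0.01] grip 0.255 t 6.53
```

move_arm(moves=[{"travel":[0.002,0,0],"dr":[0,0,0],"grip":-1},{"travel":[0.004,0,0],"dr":[0,0,0],"grip":-1},{"travel":[0.006,0,0],"dr":[0,0,0],"grip":-1},{"travel":[0.008,0,0],"dr":[0,0,0],"grip":-1},{"travel":[0.008,0,0],"dr":[0,0,0],"grip":-1}])

```text
time_s: 7.15
position: [526.0, -125.7, 268.3]
tool_rot: [0.168, 0.755, 0.619, 0.138]
wrist_force: [-1.9, 0.0, 3.9]
gripper_width: 0.256
grip_force: 99.1
```

Run:
```python
from h import *
from cell import robot
where(robot.get_state())
```

```text
bar x -0.4 yc -118.5 under 0.8 F_can [-0.  -0.3  4.3] roterr deg [ 0.09 -0.03  0.03] grip 0.256 t 7.15
```

move_arm(moves=[{"travel":[0.001,0,0],"dr":[0,0,0],"grip":-1},{"travel":[0.002,0,0],"dr":[0,0,0],"grip":-1},{"travel":[0.003,0,0],"dr":[0,0,0],"grip":-1},{"travel":[0.003,0,0],"dr":[0,0,0],"grip":-1}])

```text
time_s: 7.65
position: [526.4, -123.7, 268.4]
tool_rot: [0.168, 0.756, 0.618, 0.137]
wrist_force: [-4.6, -5.1, 4.2]
gripper_width: 0.255
grip_force: 99.4
```

Run:
```python
from h import *
from cell import robot
where(robot.get_state())
```

```text
bar x -0.4 yc -116.5 under 0.9 F_can [-1.4 -5.9  5.3] roterr deg [ 0.08  0.09 -0.01] grip 0.255 t 7.65
```

move_arm(moves=[{"travel":[0.001,0,0],"dr":[0,0,0],"grip":-1},{"travel":[0.002,0,0],"dr":[0,0,0],"grip":-1},{"travel":[0.003,0,0],"dr":[0,0,0],"grip":-1},{"travel":[0.004,0,0],"dr":[0,0,0],"grip":-1},{"travel":[0.005,0,0],"dr":[0,0,0],"grip":-1},{"travel":[0.005,0,0],"dr":[0,0,0],"grip":-1}])

```text
time_s: 8.4
position: [527.4, -119.1, 268.6]
tool_rot: [0.169, 0.756, 0.618, 0.137]
wrist_force: [-3.5, -7.0, 5.4]
gripper_width: 0.256
grip_force: 99.4
```

Run:
```python
from h import *
from cell import robot
where(robot.get_state()); w=robot.snapshot("wrist"); cv2.imwrite("pics/w4.png",w["frame"])
```

```text
bar x -0.2 yc -111.8 under 0.9 F_can [ 0.4 -7.5  5.7] roterr deg [ 0.09  0.13 -0.02] grip 0.256 t 8.4
```

move_arm(moves=[{"travel":[0.0006,0,0],"dr":[0,0,0],"grip":-1},{"travel":[0.0012,0,0],"dr":[0,0,0],"grip":-1},{"travel":[0.0012,0,0],"dr":[0,0,0],"grip":-1}])

```text
time_s: 8.82
position: [527.6, -118.0, 268.5]
tool_rot: [0.169, 0.756, 0.618, 0.137]
wrist_force: [-3.5, -5.3, 5.1]
gripper_width: 0.256
grip_force: 99.4
```

Run:
```python
from h import *
from cell import robot
st=robot.get_state(); where(st); p,r=cur(st); print("out/up waypoints"); delta(st,tcp(-155,0.9),toolR(PSI,25)); delta(st,tcp(-155,50),toolR(PSI,25))
```

```text
bar x -0.3 yc -110.7 under 0.9 F_can [ 0.  -5.9  5.7] roterr deg [ 0.09  0.13 -0.02] grip 0.256 t 8.82
out/up waypoints
travel [-0.0443, 0.0003, 0.0001] dr [0.0015, 0.0023, -0.0004] deg 0.2
travel [-0.0444, 0.0003, -0.049] dr [0.0015, 0.0023, -0.0004] deg 0.2
```

move_arm(moves=[{"travel":[-0.015,0,0],"dr":[0,0,0],"grip":-1},{"travel":[-0.03,0,-0.005],"dr":[0,0,0],"grip":-1},{"travel":[-0.03,0,-0.05],"dr":[0,0,0],"grip":-1},{"travel":[0.03,0,-0.055],"dr":[0,0,0],"grip":-1},{"travel":[0.09,0,-0.055],"dr":[0,0,0],"grip":-1},{"travel":[0.15,0,-0.055],"dr":[0,0,0],"grip":-1},{"travel":[0.21,0,-0.055],"dr":[0,0,0],"grip":-1},{"travel":[0.255,0,-0.055],"dr":[0,0,0],"grip":-1}])

```text
time_s: 9.82
position: [555.2, 139.3, 317.4]
tool_rot: [0.167, 0.755, 0.619, 0.137]
wrist_force: [-0.3, -0.3, -0.2]
gripper_width: 0.262
grip_force: 98.6
```

move_arm(moves=[{"travel":[0,0,0],"dr":[0,0,0],"grip":-1},{"travel":[0,0,0],"dr":[0,0,0],"grip":-1}])

```text
time_s: 10.07
position: [555.1, 136.8, 317.3]
tool_rot: [0.167, 0.755, 0.618, 0.137]
wrist_force: [0.8, -0.6, -1.1]
gripper_width: 0.256
grip_force: 98.6
```

Run:
```python
from h import *
from cell import robot
st=robot.get_state(); where(st); delta(st,tcp(130.2,4),toolR(PSI,25)); print(st["joint_pos"].round(2))
w=robot.snapshot("top"); cv2.imwrite("pics/t4.png",cv2.resize(w["frame"][120:270,220:420],(800,600),interpolation=3))
```

```text
bar x -0.9 yc 144.5 under 55.0 F_can [ 0.4 -0.4 -1.4] roterr deg [-0.02  0.03  0.02] grip 0.256 t 10.07
travel [-0.0143, 0.0009, 0.051] dr [-0.0004, 0.0005, 0.0003] deg 0.0
[ 0.08 -0.48 -0.33  1.29 -0.11  1.82]
```

move_arm(moves=[{"travel":[0,0.001,0.03],"dr":[0,0,0],"grip":-1},{"travel":[-0.004,0.001,0.048],"dr":[0,0,0],"grip":-1},{"travel":[-0.0143,0.001,0.051],"dr":[0,0,0],"grip":-1},{"travel":[-0.0143,0.001,0.052],"dr":[0,0,0],"grip":-1},{"travel":[-0.0143,0.001,0.053],"dr":[0,0,0],"grip":-1},{"travel":[-0.0143,0.001,0.0535],"dr":[0,0,0],"grip":-1},{"travel":[-0.0143,0.001,0.0535],"dr":[0,0,0],"grip":-1}])

```text
time_s: 11.0
position: [575.5, 119.3, 270.2]
tool_rot: [0.168, 0.755, 0.619, 0.138]
wrist_force: [-0.1, -0.5, -1.6]
gripper_width: 0.258
grip_force: 98.6
```

Run:
```python
from h import *
from cell import robot
where(robot.get_state())
```

```text
bar x 0.5 yc 131.4 under 2.5 F_can [-0.6 -0.5 -1.4] roterr deg [ 0.08 -0.03  0.03] grip 0.258 t 11.0
```

move_arm(moves=[{"travel":[-0.001,0,0.001],"dr":[0,0,0],"grip":-1},{"travel":[-0.001,0,0.0015],"dr":[0,0,0],"grip":-1},{"travel":[-0.001,0,0.0015],"dr":[0,0,0],"grip":-1}])

```text
time_s: 11.38
position: [575.9, 118.0, 269.0]
tool_rot: [0.168, 0.755, 0.618, 0.138]
wrist_force: [-3.3, 0.5, 3.1]
gripper_width: 0.259
grip_force: 99.1
```

Run:
```python
from h import *
from cell import robot
where(robot.get_state())
```

```text
bar x 0.6 yc 130.3 under 1.1 F_can [-1.7 -0.2  4.2] roterr deg [ 0.09 -0.03  0.02] grip 0.259 t 11.38
```

move_arm(moves=[{"travel":[-0.003,0,0],"dr":[0,0,0],"grip":-1},{"travel":[-0.006,0,0],"dr":[0,0,0],"grip":-1},{"travel":[-0.009,0,0],"dr":[0,0,0],"grip":-1},{"travel":[-0.01,0,0],"dr":[0,0,0],"grip":-1},{"travel":[-0.011,0,0],"dr":[0,0,0],"grip":-1},{"travel":[-0.011,0,0],"dr":[0,0,0],"grip":-1}])

```text
time_s: 12.12
position: [574.0, 107.6, 269.2]
tool_rot: [0.168, 0.755, 0.619, 0.138]
wrist_force: [-1.8, 5.8, 5.7]
gripper_width: 0.252
grip_force: 99.3
```

Run:
```python
from h import *
from cell import robot
where(robot.get_state())
```

```text
bar x 0.8 yc 119.7 under 1.2 F_can [-0.2  5.3  6.4] roterr deg [ 0.12 -0.12  0.02] grip 0.252 t 12.12
```

move_arm(moves=[{"travel":[-0.0012,0,0],"dr":[0,0,0],"grip":-1},{"travel":[-0.0024,0,0],"dr":[0,0,0],"grip":-1},{"travel":[-0.0036,0,0],"dr":[0,0,0],"grip":-1},{"travel":[-0.0048,0,0],"dr":[0,0,0],"grip":-1},{"travel":[-0.006,0,0],"dr":[0,0,0],"grip":-1},{"travel":[-0.0072,0,0],"dr":[0,0,0],"grip":-1},{"travel":[-0.0072,0,0],"dr":[0,0,0],"grip":-1}])

```text
time_s: 13.0
position: [572.6, 100.5, 269.3]
tool_rot: [0.168, 0.755, 0.619, 0.138]
wrist_force: [-1.7, 5.5, 6.0]
gripper_width: 0.255
grip_force: 99.4
```

Run:
```python
from h import *
from cell import robot
where(robot.get_state())
```

```text
bar x 0.8 yc 112.4 under 1.2 F_can [0.  5.1 6.6] roterr deg [ 0.12 -0.1   0.02] grip 0.255 t 13.0
```

move_arm(moves=[{"travel":[-0.0012,0,0],"dr":[0,0,0],"grip":-1},{"travel":[-0.0024,0,0],"dr":[0,0,0],"grip":-1},{"travel":[-0.0034,0,0],"dr":[0,0,0],"grip":-1},{"travel":[-0.0034,0,0],"dr":[0,0,0],"grip":-1}])

```text
time_s: 13.5
position: [571.9, 97.1, 269.3]
tool_rot: [0.168, 0.755, 0.619, 0.138]
wrist_force: [-2.5, 5.6, 6.1]
gripper_width: 0.256
grip_force: 99.4
```

Run:
```python
from h import *
from cell import robot
where(robot.get_state())
w=robot.snapshot("wrist"); np.savez("pics/w5.npz",**w)
cv2.imwrite("pics/w5.png",w["frame"])
```

```text
bar x 0.9 yc 108.9 under 1.3 F_can [-0.6  5.   7. ] roterr deg [ 0.13 -0.1   0.02] grip 0.256 t 13.5
```

View pics/w5.png

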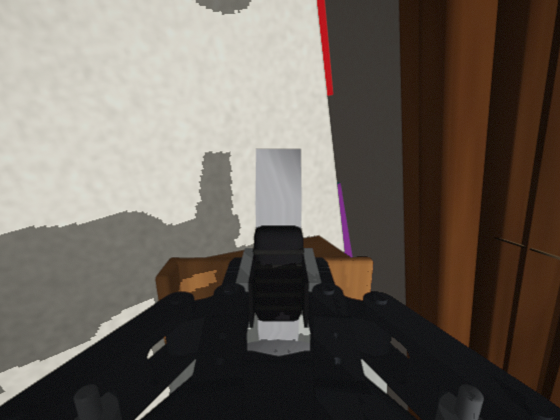

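The view looks left from the grip, with the bar's free end still at row 149, so the bar has not slipped. The lid is hidden in this view. Back to the right side.

move_arm(moves=[{"travel":[0.015,0,0],"dr":[0,0,0],"grip":-1},{"travel":[0.03,0,-0.005],"dr":[0,0,0],"grip":-1},{"travel":[0.03,0,-0.05],"dr":[0,0,0],"grip":-1},{"travel":[-0.03,0,-0.055],"dr":[0,0,0],"grip":-1},{"travel":[-0.09,0,-0.055],"dr":[0,0,0],"grip":-1},{"travel":[-0.15,0,-0.055],"dr":[0,0,0],"grip":-1},{"travel":[-0.21,0,-0.055],"dr":[0,0,0],"grip":-1},{"travel":[-0.255,-0.001,-0.055],"dr":[0,0,0],"grip":-1}])

```text
time_s: 14.55
position: [497.0, -150.0, 317.5]
tool_rot: [0.168, 0.756, 0.618, 0.137]
wrist_force: [0.8, -0.0, -1.3]
gripper_width: 0.254
grip_force: 98.7
```

move_arm(moves=[{"travel":[0,0,0],"dr":[0,0,0],"grip":-1},{"travel":[0,0,0],"dr":[0,0,0],"grip":-1}])

```text
time_s: 14.8
position: [497.7, -147.8, 317.5]
tool_rot: [0.167, 0.755, 0.618, 0.138]
wrist_force: [0.7, 1.1, -1.0]
gripper_width: 0.264
grip_force: 98.6
```

Run:
```python
from h import *
from cell import robot
st=robot.get_state(); where(st); delta(st,tcp(-127.5,1.6),toolR(PSI,25))
w=robot.snapshot("wrist"); np.savez("pics/w6.npz",**w)
cv2.imwrite("pics/w6.png",w["frame"][0:200,130:430].repeat(2,0).repeat(2,1))
for z in(4,7.5,9.5): print(proj(w,OC+np.array([[0,-64,z],[20,-60.8,z]])@B.T).round(1).tolist())
```

```text
bar x -0.8 yc -145.8 under 55.3 F_can [ 0.   1.3 -1.1] roterr deg [ 0.01 -0.06 -0.01] grip 0.264 t 14.8
travel [0.0183, 0.0008, 0.0537] dr [0.0001, -0.0011, -0.0001] deg 0.1
[[281.2, 103.5], [312.9, 98.1]]
[[281.3, 103.2], [313.6, 97.8]]
[[281.3, 103.1], [314.0, 97.6]]
```

move_arm(moves=[{"travel":[0,0.001,0.03],"dr":[0,0,0],"grip":-1},{"travel":[0.006,0.001,0.048],"dr":[0,0,0],"grip":-1},{"travel":[0.017,0.001,0.052],"dr":[0,0,0],"grip":-1},{"travel":[0.018,0.001,0.053],"dr":[0,0,0],"grip":-1},{"travel":[0.018,0.001,0.054],"dr":[0,0,0],"grip":-1},{"travel":[0.018,0.001,0.0545],"dr":[0,0,0],"grip":-1},{"travel":[0.018,0.001,0.0545],"dr":[0,0,0],"grip":-1}])

```text
time_s: 15.72
position: [524.6, -135.9, 269.3]
tool_rot: [0.168, 0.755, 0.618, 0.138]
wrist_force: [0.4, 0.0, -1.0]
gripper_width: 0.258
grip_force: 98.6
```

Run:
```python
from h import *
from cell import robot
where(robot.get_state())
```

```text
bar x 0.6 yc -128.8 under 1.4 F_can [-0.1  0.1 -1.1] roterr deg [ 0.08  0.01 -0.  ] grip 0.258 t 15.72
```

move_arm(moves=[{"travel":[0.001,-0.001,0.0008],"dr":[0,0,0],"grip":-1},{"travel":[0.004,-0.001,0.0009],"dr":[0,0,0],"grip":-1},{"travel":[0.008,-0.001,0.0009],"dr":[0,0,0],"grip":-1},{"travel":[0.012,-0.001,0.0009],"dr":[0,0,0],"grip":-1},{"travel":[0.015,-0.001,0.0009],"dr":[0,0,0],"grip":-1},{"travel":[0.0175,-0.001,0.0009],"dr":[0,0,0],"grip":-1},{"travel":[0.0185,-0.001,0.0009],"dr":[0,0,0],"grip":-1},{"travel":[0.0185,-0.001,0.0009],"dr":[0,0,0],"grip":-1}])

```text
time_s: 16.73
position: [528.0, -117.6, 268.6]
tool_rot: [0.169, 0.755, 0.618, 0.137]
wrist_force: [-2.9, -2.8, 5.9]
gripper_width: 0.254
grip_force: 99.5
```

Run:
```python
from h import *
from cell import robot
where(robot.get_state())
```

```text
bar x 0.0 yc -110.2 under 0.8 F_can [ 0.4 -3.4  6.3] roterr deg [0.13 0.06 0.02] grip 0.254 t 16.73
```

Contact is where I left off (-110.2). Going about 4.5 mm further.

move_arm(moves=[{"travel":[0.001,0,0],"dr":[0,0,0],"grip":-1},{"travel":[0.002,0,0],"dr":[0,0,0],"grip":-1},{"travel":[0.003,0,0],"dr":[0,0,0],"grip":-1},{"travel":[0.004,0,0],"dr":[0,0,0],"grip":-1},{"travel":[0.0045,0,0],"dr":[0,0,0],"grip":-1},{"travel":[0.0045,0,0],"dr":[0,0,0],"grip":-1}])

```text
time_s: 17.48
position: [528.9, -113.2, 268.6]
tool_rot: [0.169, 0.755, 0.618, 0.137]
wrist_force: [-4.2, -4.3, 6.6]
gripper_width: 0.255
grip_force: 99.5
```

Run:
```python
from h import *
from cell import robot
where(robot.get_state())
```

```text
bar x 0.0 yc -105.7 under 0.8 F_can [-0.2 -5.   7.3] roterr deg [0.13 0.06 0.02] grip 0.255 t 17.48
```

move_arm(moves=[{"travel":[-0.015,0,0],"dr":[0,0,0],"grip":-1},{"travel":[-0.032,0,-0.005],"dr":[0,0,0],"grip":-1},{"travel":[-0.032,0,-0.05],"dr":[0,0,0],"grip":-1},{"travel":[0.03,0,-0.055],"dr":[0,0,0],"grip":-1},{"travel":[0.09,0,-0.055],"dr":[0,0,0],"grip":-1},{"travel":[0.15,0,-0.055],"dr":[0,0,0],"grip":-1},{"travel":[0.21,0,-0.055],"dr":[0,0,0],"grip":-1},{"travel":[0.248,0,-0.055],"dr":[0,0,0],"grip":-1}])

```text
time_s: 18.48
position: [554.6, 137.2, 316.3]
tool_rot: [0.167, 0.755, 0.619, 0.137]
wrist_force: [1.2, -0.5, -2.0]
gripper_width: 0.257
grip_force: 98.6
```

move_arm(moves=[{"travel":[0,0,0],"dr":[0,0,0],"grip":-1},{"travel":[0,0,0],"dr":[0,0,0],"grip":-1}])

```text
time_s: 18.73
position: [554.5, 134.3, 316.6]
tool_rot: [0.167, 0.755, 0.619, 0.137]
wrist_force: [-0.1, -1.2, -0.4]
gripper_width: 0.254
grip_force: 98.6
```

Run:
```python
from h import *
from cell import robot
st=robot.get_state(); where(st); delta(st,tcp(130.2,1.6),toolR(PSI,25))
```

```text
bar x -1.2 yc 142.0 under 54.4 F_can [-0.1 -1.2 -0.4] roterr deg [-0.03  0.02  0.04] grip 0.254 t 18.73
travel [-0.0118, 0.0013, 0.0528] dr [-0.0006, 0.0003, 0.0007] deg 0.1
```

move_arm(moves=[{"travel":[0,0.001,0.03],"dr":[0,0,0],"grip":-1},{"travel":[-0.003,0.001,0.048],"dr":[0,0,0],"grip":-1},{"travel":[-0.011,0.001,0.052],"dr":[0,0,0],"grip":-1},{"travel":[-0.0118,0.001,0.0535],"dr":[0,0,0],"grip":-1},{"travel":[-0.0118,0.001,0.0544],"dr":[0,0,0],"grip":-1},{"travel":[-0.0118,0.001,0.0544],"dr":[0,0,0],"grip":-1}])

```text
time_s: 19.48
position: [576.1, 118.6, 269.5]
tool_rot: [0.168, 0.755, 0.618, 0.138]
wrist_force: [0.7, -0.0, -1.2]
gripper_width: 0.255
grip_force: 98.6
```

Run:
```python
from h import *
from cell import robot
where(robot.get_state())
```

```text
bar x 0.8 yc 130.9 under 1.5 F_can [ 0.1  0.1 -1.4] roterr deg [ 0.12 -0.03  0.01] grip 0.255 t 19.48
```

move_arm(moves=[{"travel":[-0.001,0,0.0007],"dr":[0,0,0],"grip":-1},{"travel":[-0.004,0,0.0008],"dr":[0,0,0],"grip":-1},{"travel":[-0.008,0,0.0008],"dr":[0,0,0],"grip":-1},{"travel":[-0.012,0,0.0008],"dr":[0,0,0],"grip":-1},{"travel":[-0.016,0,0.0008],"dr":[0,0,0],"grip":-1},{"travel":[-0.018,0,0.0008],"dr":[0,0,0],"grip":-1},{"travel":[-0.02,0,0.0008],"dr":[0,0,0],"grip":-1},{"travel":[-0.02,0,0.0008],"dr":[0,0,0],"grip":-1}])

```text
time_s: 20.48
position: [572.7, 99.0, 269.4]
tool_rot: [0.168, 0.755, 0.618, 0.139]
wrist_force: [-3.6, 3.6, 6.7]
gripper_width: 0.255
grip_force: 99.5
```

Run:
```python
from h import *
from cell import robot
where(robot.get_state())
```

```text
bar x 1.3 yc 111.0 under 1.2 F_can [-1.1  2.8  7.9] roterr deg [ 0.18 -0.08  0.02] grip 0.255 t 20.48
```

move_arm(moves=[{"travel":[-0.001,0,0],"dr":[0,0,0],"grip":-1},{"travel":[-0.002,0,0],"dr":[0,0,0],"grip":-1},{"travel":[-0.003,0,0],"dr":[0,0,0],"grip":-1},{"travel":[-0.003,0,0],"dr":[0,0,0],"grip":-1}])

```text
time_s: 20.98
position: [572.2, 96.3, 269.5]
tool_rot: [0.168, 0.755, 0.618, 0.139]
wrist_force: [-3.5, 4.6, 7.1]
gripper_width: 0.255
grip_force: 99.5
```

Run:
```python
from h import *
from cell import robot
where(robot.get_state())
```

```text
bar x 1.3 yc 108.2 under 1.2 F_can [-1.   3.8  8.3] roterr deg [ 0.18 -0.09  0.03] grip 0.255 t 20.98
```

move_arm(moves=[{"travel":[0.015,0,0],"dr":[0,0,0],"grip":-1},{"travel":[0.032,0,-0.005],"dr":[0,0,0],"grip":-1},{"travel":[0.032,0,-0.05],"dr":[0,0,0],"grip":-1},{"travel":[0.032,-0.03,-0.08],"dr":[0.1,0,0],"grip":-1},{"travel":[0.032,-0.06,-0.08],"dr":[0.25,0,0],"grip":-1},{"travel":[0.032,-0.1,-0.08],"dr":[0.42,0,0],"grip":-1}])

```text
time_s: 21.72
position: [455.4, 152.0, 299.1]
tool_rot: [0.006, 0.774, 0.633, 0.005]
wrist_force: [-0.4, 0.3, -1.5]
gripper_width: 0.257
grip_force: 98.5
```

Run:
```python
from h import *
from cell import robot
w=robot.snapshot("top"); st=robot.get_state(); print(st["position"],st["time_s"])
cv2.imwrite("pics/t7.png",cv2.resize(w["frame"][130:330,240:400],(640,800*1),interpolation=3)[:600])
delta(st,[395,60,230],toolR(-5,0)); delta(st,[395,60,181],toolR(-5,0))
```

```text
[452.57495889 151.92402829 295.19422445] 21.775
travel [-0.1015, -0.0382, 0.0653] dr [0.0001, 0.0008, -0.1124] deg 6.4
travel [-0.1014, -0.0382, 0.1143] dr [0.0001, 0.0008, -0.1124] deg 6.4
```

View pics/t7.png

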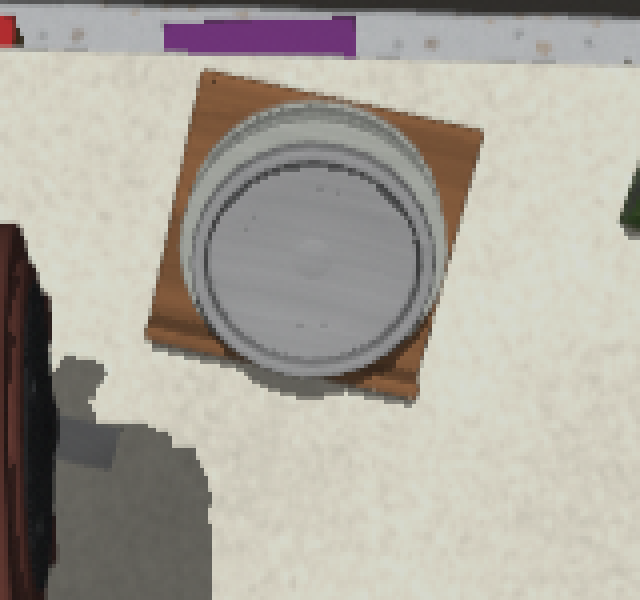

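Top view (crop at 4x): the lid sits evenly on the canister, its rim centred near (313,262), clearly higher than before. The plinth in front of the riser is empty, so I lay the bar there.

move_arm(moves=[{"travel":[-0.05,-0.02,0.02],"dr":[0,0,-0.06],"grip":-1},{"travel":[-0.1,-0.038,0.05],"dr":[0,0,-0.112],"grip":-1},{"travel":[-0.1015,-0.038,0.085],"dr":[0,0,-0.112],"grip":-1},{"travel":[-0.1015,-0.038,0.105],"dr":[0,0,-0.112],"grip":-1},{"travel":[-0.1015,-0.038,0.112],"dr":[0,0,-0.112],"grip":-1},{"travel":[-0.1015,-0.038,0.1135],"dr":[0,0,-0.112],"grip":-1},{"travel":[-0.1015,-0.038,0.1135],"dr":[0,0,-0.112],"grip":-1}])

```text
time_s: 22.65
position: [401.2, 59.4, 184.8]
tool_rot: [0.008, 0.737, 0.676, 0.006]
wrist_force: [0.3, -0.6, -0.6]
gripper_width: 0.258
grip_force: 98.8
```

Run:
```python
from h import *
from cell import robot
st=robot.get_state(); delta(st,[395,60,177.5],toolR(-5,0)); print(st["position"],st["wrist_force"])
```

```text
travel [0.0001, -0.0063, 0.0072] dr [0.0188, 0.0021, 0.0009] deg 1.1
[401.16051933  59.4288371  184.77651044] [ 0.33083932 -0.57379685 -0.64505376]
```

move_arm(moves=[{"travel":[0,-0.001,0.003],"dr":[0.0188,0.0021,0],"grip":-1},{"travel":[0,-0.001,0.006],"dr":[0.0188,0.0021,0],"grip":-1},{"travel":[0,-0.001,0.0075],"dr":[0.0188,0.0021,0],"grip":-1},{"travel":[0,-0.001,0.008],"dr":[0.0188,0.0021,0],"grip":-1},{"travel":[0,-0.001,0.008],"dr":[0.0188,0.0021,0],"grip":-1}])

```text
time_s: 23.28
position: [400.0, 59.5, 177.5]
tool_rot: [-0.0, 0.737, 0.676, -0.0]
wrist_force: [-4.6, 1.7, 13.0]
gripper_width: 0.255
grip_force: 100.6
```

move_arm(moves=[{"travel":[0,0,-0.001],"dr":[0,0,0],"grip":-0.2},{"travel":[0,0,-0.002],"dr":[0,0,0],"grip":0.3},{"travel":[0,0,-0.002],"dr":[0,0,0],"grip":0.3},{"travel":[0,0,-0.03],"dr":[0,0,0],"grip":0.3},{"travel":[0,0,-0.09],"dr":[0,0,0],"grip":0.2},{"travel":[0,0,-0.15],"dr":[0,0,0],"grip":0},{"travel":[0,0,-0.17],"dr":[0,0,0],"grip":0}], grip_force=60)

```text
time_s: 24.15
position: [400.8, 59.3, 349.4]
tool_rot: [0.001, 0.737, 0.676, 0.001]
wrist_force: [0.8, -0.4, -0.7]
gripper_width: 0.497
grip_force: 0.0
```

Run:
```python
from h import *
from cell import robot
st=robot.get_state(); delta(st,OC+B@[-60,0,95],toolR(PSI,25)); print(st["position"],st["gripper_width"],OC+B@[-60,0,95])
```

```text
travel [-0.0439, 0.0619, 0.0233] dr [-0.4333, -0.0246, 0.1105] deg 25.7
[400.80009591  59.29195309 349.36104701] 0.4971728009370276 [458.77008372  10.20168169 326.27428928]
```

move_arm(moves=[{"travel":[-0.015,0.02,0],"dr":[-0.14,-0.008,0.037],"grip":0},{"travel":[-0.03,0.04,0.01],"dr":[-0.29,-0.016,0.074],"grip":0},{"travel":[-0.044,0.062,0.023],"dr":[-0.4333,-0.0246,0.1105],"grip":0},{"travel":[-0.044,0.062,0.0233],"dr":[-0.4333,-0.0246,0.1105],"grip":0},{"travel":[-0.044,0.062,0.0233],"dr":[-0.4333,-0.0246,0.1105],"grip":0}])

```text
time_s: 24.78
position: [463.8, 10.9, 325.6]
tool_rot: [0.164, 0.756, 0.619, 0.133]
wrist_force: [-0.8, -0.5, 0.5]
gripper_width: 0.501
grip_force: 0.0
```

Run:
```python
from h import *
from cell import robot
w=robot.snapshot("wrist"); st=robot.get_state(); cv2.imwrite("pics/w8.png",w["frame"])
p,r=cur(st); print((p-OC)@B, np.degrees((r.inv()*toolR(PSI,25)).as_rotvec()).round(2))
a=np.radians([0,90,180,270])
for z,rr in((0,72),(24.7,64),(24.7,56)): print(z,rr,proj(w,OC+np.c_[rr*np.cos(a),rr*np.sin(a),z+0*a]@B.T).round(1).tolist())
delta(st,OC+B@[-60,0,16.5],toolR(PSI,25))
```

```text
[-55.37795892   1.78283     93.10165332] [-0.57  0.08  0.03]
0 72 [[432.8, 212.3], [353.7, 123.2], [261.8, 211.5], [341.4, 286.4]]
24.7 64 [[438.2, 222.4], [361.1, 135.9], [270.1, 221.6], [347.8, 294.5]]
24.7 56 [[427.6, 222.4], [360.1, 147.6], [280.6, 221.6], [348.5, 286.1]]
travel [-0.0017, -0.0039, 0.0766] dr [-0.0099, 0.0014, 0.0005] deg 0.6
```

View pics/w8.png

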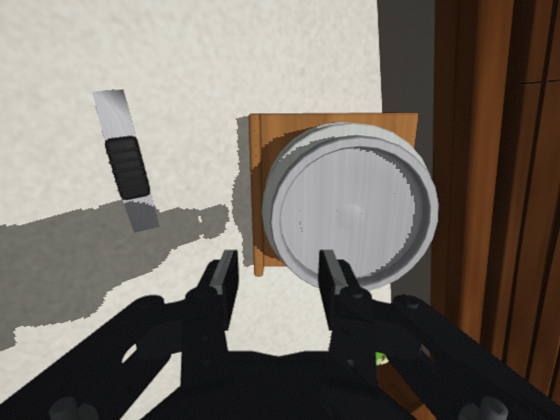

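Wrist view: the bar lies flat at (127,160), clear of everything. The lid rim spans columns 271–438 with its top at row 136, which matches the prediction for a lid raised about 5.7 mm evenly and centred. Descending to pinch the front rim.

move_arm(moves=[{"travel":[-0.0017,-0.0045,0.03],"dr":[-0.01,0.001,0],"grip":0},{"travel":[-0.0017,-0.0045,0.055],"dr":[-0.01,0.001,0],"grip":0},{"travel":[-0.0017,-0.0045,0.055],"dr":[-0.01,0.001,0],"grip":0}], grip_force=60)

```text
time_s: 25.2
position: [484.0, 5.9, 273.4]
tool_rot: [0.166, 0.756, 0.619, 0.135]
wrist_force: [-0.6, -0.9, 0.2]
gripper_width: 0.499
grip_force: 0.0
```

Run:
```python
from h import *
from cell import robot
st=robot.get_state(); p,r=cur(st); print((p-OC)@B, np.degrees((r.inv()*toolR(PSI,25)).as_rotvec()).round(2),st["wrist_force"].round(1))
delta(st,OC+B@[-60,0,16.5],toolR(PSI,25))
```

```text
[-59.15646888   0.73822489  36.2955699 ] [-0.31  0.04  0.02] [-0.6 -0.9  0.2]
travel [-0.0007, -0.0007, 0.0198] dr [-0.0053, 0.0006, 0.0004] deg 0.3
```

move_arm(moves=[{"travel":[0,-0.001,0.01],"dr":[-0.005,0,0],"grip":0},{"travel":[0,-0.001,0.018],"dr":[-0.005,0,0],"grip":0},{"travel":[0,-0.001,0.0195],"dr":[-0.005,0,0],"grip":-0.3},{"travel":[0,-0.001,0.0195],"dr":[-0.005,0,0],"grip":-0.6},{"travel":[0,-0.001,0.0195],"dr":[-0.005,0,0],"grip":-1},{"travel":[0,-0.001,0.0195],"dr":[-0.005,0,0],"grip":-1},{"travel":[0,-0.001,0.0195],"dr":[-0.005,0,0],"grip":-1},{"travel":[0,-0.001,0.0195],"dr":[-0.005,0,0],"grip":-1}], grip_force=50)

```text
time_s: 26.2
position: [491.6, 4.1, 255.7]
tool_rot: [0.168, 0.755, 0.618, 0.137]
wrist_force: [1.4, 0.4, 1.9]
gripper_width: 0.086
grip_force: 48.2
```

Run:
```python
from h import *
from cell import robot
st=robot.get_state(); p,r=cur(st); print((p-OC)@B, st["wrist_force"]@B,st["gripper_width"]*85,st["grip_force"])
```

```text
[-59.54197162   0.54869262  16.93974995] [2.00336656 0.65133427 1.13396618] 7.277363248804611 48.210072945803404
```

move_arm(moves=[{"travel":[0,0,-0.004],"dr":[0,0,0],"grip":-1},{"travel":[0,0,-0.01],"dr":[0,0,0],"grip":-1},{"travel":[0,0,-0.02],"dr":[0,0,0],"grip":-1},{"travel":[0,0,-0.04],"dr":[0,0,0],"grip":-1},{"travel":[0,0,-0.07],"dr":[0,0,0],"grip":-1},{"travel":[0,0,-0.1],"dr":[0,0,0],"grip":-1}])

```text
time_s: 26.95
position: [455.5, 13.4, 349.9]
tool_rot: [0.165, 0.756, 0.619, 0.134]
wrist_force: [-1.2, 0.3, -0.3]
gripper_width: 0.083
grip_force: 48.2
```

Run:
```python
from h import *
from cell import robot
w=robot.snapshot("wrist"); cv2.imwrite("pics/w9.png",w["frame"]); np.savez("pics/w9.npz",**w)
st=robot.get_state(); print(st["position"],st["wrist_force"].round(1),st["gripper_width"])
# lid centre goal at yaw such that tool y -> lid centre direction
C=np.array([446+25,84+305]); 
for psi in(-11.4,20):
    Rt=toolR(psi,0); P=np.r_[C-60*Rt.as_matrix()[:2,1],260]; print(psi,P.round(1)); delta(st,P,Rt)
```

```text
[455.46488052  13.54281819 354.17523905] [0.5 1.4 3.4] 0.08834303517741592
-11.4 [412.2 400.9 260. ]
travel [0.3713, -0.1474, 0.0346] dr [0.4335, 0.0025, -0.0001] deg 24.8
20 [414.6 368.5 260. ]
travel [0.34, -0.1394, 0.0384] dr [0.4218, 0.1212, -0.5395] deg 39.8
```

View pics/w9.png

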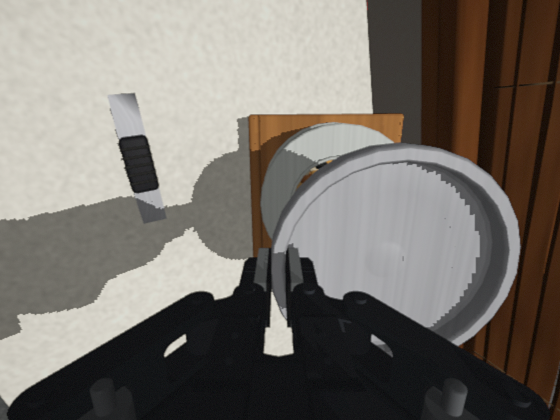

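Wrist view: the lid is held cleanly by its front rim at (281,270) and is out of the neck. Now swinging left while levelling.

move_arm(moves=[{"travel":[0.05,-0.016,-0.004],"dr":[0.05,0,0],"grip":-1},{"travel":[0.1,-0.032,-0.008],"dr":[0.12,0,0],"grip":-1},{"travel":[0.15,-0.047,-0.012],"dr":[0.2,0,0],"grip":-1},{"travel":[0.2,-0.063,-0.016],"dr":[0.28,0,0],"grip":-1},{"travel":[0.25,-0.079,-0.019],"dr":[0.36,0,0],"grip":-1},{"travel":[0.3,-0.094,-0.023],"dr":[0.42,0.0025,0],"grip":-1},{"travel":[0.345,-0.108,-0.027],"dr":[0.4335,0.0025,0],"grip":-1},{"travel":[0.376,-0.118,-0.029],"dr":[0.4335,0.0025,0],"grip":-1}])

```text
time_s: 28.0
position: [413.6, 407.3, 324.3]
tool_rot: [-0.002, 0.774, 0.634, -0.002]
wrist_force: [0.3, -0.0, -0.7]
gripper_width: 0.084
grip_force: 48.3
```

move_arm(moves=[{"travel":[0,0,0],"dr":[0,0,0],"grip":-1},{"travel":[0,0,0],"dr":[0,0,0],"grip":-1},{"travel":[0,0,0],"dr":[0,0,0],"grip":-1}])

```text
time_s: 28.38
position: [414.2, 404.7, 325.6]
tool_rot: [-0.002, 0.774, 0.633, -0.001]
wrist_force: [0.4, 0.2, -1.1]
gripper_width: 0.085
grip_force: 48.3
```

Run:
```python
from h import *
from cell import robot
w=robot.snapshot("wrist"); s=robot.snapshot("top")
st=robot.get_state(); print(st["position"],st["wrist_force"].round(1),st["gripper_width"],st["joint_pos"].round(2))
cv=np.zeros((420,800,3),np.uint8); cv[:,:]=0; cv[:300,:400]=cv2.resize(w["frame"],(400,300)); cv[:,400:]=cv2.resize(s["frame"][130:340,80:280],(400,420))
cv2.imwrite("pics/c10.png",cv)
Rt=toolR(-11.4,0); C=np.array([471,394])
for z in(225,205): delta(st,np.r_[C-60*Rt.as_matrix()[:2,1],z],Rt)
```

```text
[414.18424889 404.75204929 325.58254248] [ 0.7 -0.5 -0.1] 0.08575411681949148 [0.55 0.09 0.25 1.74 0.   2.32]
travel [0.0006, -0.0018, 0.1006] dr [-0.0039, -0.0009, -0.0014] deg 0.2
travel [0.0006, -0.0017, 0.1206] dr [-0.0039, -0.0009, -0.0014] deg 0.2
```

View pics/c10.png

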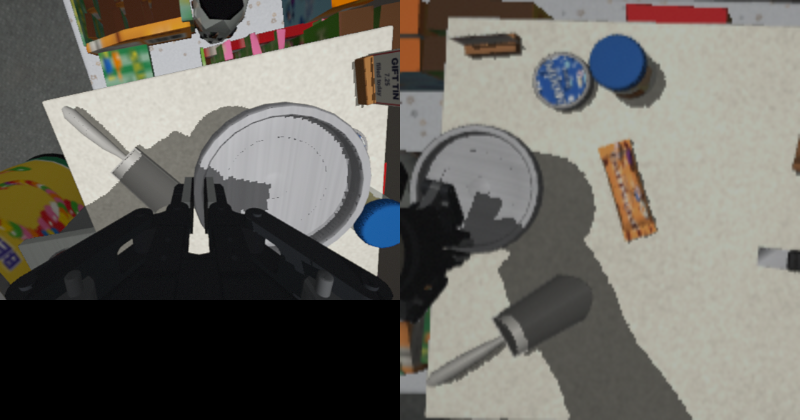

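Lid is level in the hand, the choc bar, tin, tub and scoop are clear of the drop zone (lid centre at crop (478,187), parallax included). Lowering.

move_arm(moves=[{"travel":[0,-0.001,0.04],"dr":[-0.004,-0.001,-0.001],"grip":-1},{"travel":[0.0006,-0.0018,0.085],"dr":[-0.004,-0.001,-0.001],"grip":-1},{"travel":[0.0006,-0.0018,0.11],"dr":[-0.004,-0.001,-0.001],"grip":-1},{"travel":[0.0006,-0.0018,0.119],"dr":[-0.004,-0.001,-0.001],"grip":-1},{"travel":[0.0006,-0.0018,0.121],"dr":[-0.004,-0.001,-0.001],"grip":-1},{"travel":[0.0006,-0.0018,0.123],"dr":[-0.004,-0.001,-0.001],"grip":-1},{"travel":[0.0006,-0.0018,0.123],"dr":[-0.004,-0.001,-0.001],"grip":-1}])

```text
time_s: 29.35
position: [412.1, 406.8, 203.1]
tool_rot: [0.0, 0.774, 0.634, 0.0]
wrist_force: [-0.3, -0.3, -0.7]
gripper_width: 0.08
grip_force: 48.3
```

move_arm(moves=[{"travel":[0,0,0.001],"dr":[0,0,0],"grip":-1},{"travel":[0,0,0.002],"dr":[0,0,0],"grip":-1},{"travel":[0,0,0.002],"dr":[0,0,0],"grip":-1}])

```text
time_s: 29.72
position: [411.7, 406.5, 200.1]
tool_rot: [0.0, 0.774, 0.634, -0.0]
wrist_force: [-0.5, 0.9, -0.6]
gripper_width: 0.09
grip_force: 48.3
```

move_arm(moves=[{"travel":[0,0,0.0007],"dr":[0,0,0],"grip":-1},{"travel":[0,0,0.0014],"dr":[0,0,0],"grip":-1},{"travel":[0,0,0.0014],"dr":[0,0,0],"grip":-1}])

```text
time_s: 30.1
position: [411.6, 406.5, 198.7]
tool_rot: [0.0, 0.774, 0.634, -0.0]
wrist_force: [-0.4, -0.5, -2.7]
gripper_width: 0.084
grip_force: 48.3
```

move_arm(moves=[{"travel":[0,0,0.0007],"dr":[0,0,0],"grip":-1},{"travel":[0,0,0.0014],"dr":[0,0,0],"grip":-1},{"travel":[0,0,0.0014],"dr":[0,0,0],"grip":-1}])

```text
time_s: 30.48
position: [411.6, 406.6, 197.6]
tool_rot: [-0.0, 0.774, 0.634, -0.0]
wrist_force: [-0.8, -0.4, 0.6]
gripper_width: 0.083
grip_force: 48.6
```

move_arm(moves=[{"travel":[0,0,0.0004],"dr":[0,0,0],"grip":-0.75},{"travel":[0,0,0.0004],"dr":[0,0,0],"grip":-0.6},{"travel":[0,0,0],"dr":[0,0,0],"grip":-0.5},{"travel":[0,0,0],"dr":[0,0,0],"grip":-0.5},{"travel":[0,0,-0.01],"dr":[0,0,0],"grip":-0.5},{"travel":[0,0,-0.05],"dr":[0,0,0],"grip":-0.5},{"travel":[0,0,-0.11],"dr":[0,0,0],"grip":-0.5},{"travel":[0,0,-0.15],"dr":[0,0,0],"grip":-0.5}])

```text
time_s: 31.48
position: [411.9, 406.7, 351.1]
tool_rot: [0.0, 0.774, 0.634, 0.001]
wrist_force: [0.8, -0.2, 0.6]
gripper_width: 0.252
grip_force: 0.0
```

Run:
```python
from h import *
from cell import robot
w=robot.snapshot("wrist"); s=robot.snapshot("scene")
cv=np.zeros((600,800,3),np.uint8); cv[:300,:400]=cv2.resize(w["frame"],(400,300)); cv[:,400:]=cv2.resize(s["frame"][80:320,80:240],(400,600))
cv2.imwrite("pics/c11.png",cv)
a=np.radians(np.arange(0,360,90)); O=np.array([471,394,191])
print(proj(w,O+np.c_[64*np.cos(a),64*np.sin(a),15+0*a]).round()*400/560, robot.get_state()["time_s"])
```

```text
[[287.14285714 130.71428571]
 [235.          93.57142857]
 [197.85714286 147.85714286]
 [247.85714286 179.28571429]] 31.575
```

View pics/c11.png

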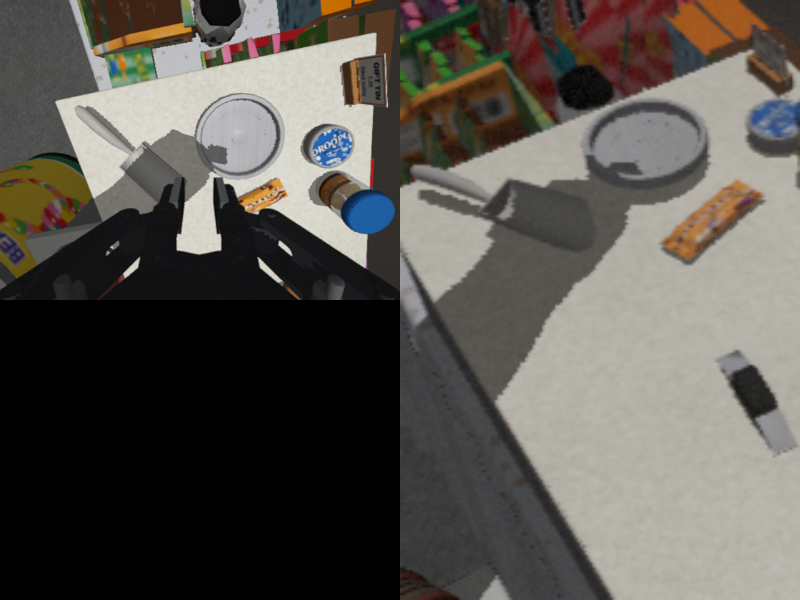

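The pictures show the lid flat and right side up on the plinth. In the wrist view it spans (196..284, 93..180), as predicted for a flat lid. The bar lies flat at lower right, and the other goods are untouched. Handing in.

```bash
python3 -c "
from cell import robot
print(robot.finish_job())"
```

```text
the job is handed in; nothing more can be done
None
```

I prised the lid up from both sides in turn and laid it flat, right side up, on the left of the plinth; the bar lies flat in front of the riser. The job is handed in (no verdict was returned), at about 32 s of the 72 s allowed.

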